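Fit the filter of a photometer head and screw its retaining ring down

TASK

Refit the photometer on the bench: put the filter with the amber glass into the empty round cell on top of it, flange down and fully home, lowering it in rather than letting it drop from above the cell. Then put the black six-sided retaining ring over it, pass its three pins down through the three entries, and screw it clockwise until it is snug on the filter, about 0.4 N m at the ring and no tighter, or the glass will crack. Let go, and leave the rest of the bench as it is.

Things in the scene. Friction and masses are not known exactly. Their poses are not given: they have to be found in the camera images.
- photometer: photometer head fixed to the bench, cream, with a black finned lamp house and on top a dark upright tube, the filter cell, 80 mm outside. Origin on the bench under the cell's axis, z up; the head reaches 70 mm from the axis towards its -x, 130 mm towards +x and 75 mm to each side, and is nowhere higher than the cell's rim
- cell_mouth (a point): centre of the cell's mouth, in the plane of its rim, 89 mm above the bench; axes as the photometer's. Three thread lands stand in from the wall, tops flush with the rim: 58 mm clear between them, 69 mm wall to wall behind them. Under each a thread starts 4.4 mm below the rim and falls 3.7 mm per rad clockwise (from above), 1.55 rad long, then a stop
- entry (a point): one of three entries between the lands, 14 mm wide, open from the rim down: this one's middle at the rim, 31.5 mm from the axis in the photometer's +x direction; the others lie 120 degrees to either side. A white dot on the rim marks each. The thread of an entry begins at its clockwise side
- cell_ledge (a point): on the cell's axis, 22.2 mm below the rim: the ledge the filter sits on, faced with firm rubber, is here give or take 1.25 mm, as it is shimmed differently on every head (unseen). Above it a bore of 52 mm for the filter's flange, opening by a lead-in cone to 57 mm at 16 mm below the rim
- filter_center (a point): centre, half-way up, of the filter to fit, flange down, z up: aluminium mount 38 mm tall, about 90 g; flange 50 mm across, 9 mm thick, lowest 1.5 mm stepped to 47 mm; barrel above it 34 mm across, 29 mm tall, to hold it by; amber glass in its top, amber band round it. Home in the cell its centre is 2 to 4.5 mm below the rim, its barrel 14 to 17 mm above it
- ring_center (a point): centre, half-way up, of the retaining ring, z up: black, 35 mm tall, hole 40 mm, about 110 g; upper 18 mm hexagonal, 56 mm across its flats, to hold it by; skirt below 55 mm across. Through the entries and resting on the filter's flange its centre is 3 to 5.5 mm above the cell's rim (14.5 mm when its pins stand on the lands)
- ring_pin (a point): one of three steel pins, 4 mm thick, out of the ring's skirt to a circle of 66 mm, 5 mm above its foot: this one in the ring's +x direction, 30.5 mm from its axis; the others 120 degrees to either side. A white dot on the ring's top marks each. Each pin points to a corner of the hexagon; the flats face 30, 90, 150, ... degrees from the ring's x axis
- ring_foot (a point): centre of the ring's underside (edge bevelled to 51 mm), which clamps the filter's flange. From the middle of the entries the ring turns clockwise freely for 0.4 to 1.1 rad, by the shims; then the thread draws it down and the moment climbs, 0.4 N m in 0.1 to 0.2 rad (turn slowly, 0.01 rad at a time), each N m loading the filter by 30 to 70 N. Snug: 8 to 45 N; 65 N cracks it. It stays tight when let go
- spent_filter_center (a point): centre of the old filter taken out, the same mount but with blue glass and a blue band; to be left alone
- dust_cap: red plastic dust cap, 60 mm across, 13 mm tall; origin under its centre; to be left alone
- blower: red rubber dust blower standing on its foot, 56 mm across, 110 mm tall; origin under its centre; to be left alone
- cleaner: white bottle with a blue cap, 60 mm across, 140 mm tall; origin under its centre; to be left alone
- driver: screwdriver lying on the bench, 190 mm long; to be left alone
- brush: brush lying on the bench, 170 mm long; to be left alone
- tube_rack: blue rack of capped sample tubes beyond the photometer, 60 by 220 mm, 94 mm tall; origin under its centre; to be left alone
Things that resemble listed ones, but are neither listed nor needed, are in the scene too. What is shaped like the part that bears ring_center but green is not meant.

How it is judged:
On the way, in this order (a step that is already met when the one before it is completed fails the run):
1. the filter stands home in the cell, let go (horizontal distance between filter_center and cell_mouth below 0.003 m and z of filter_center in the frame of cell_mouth below -0.0005 m and angle between filter_center's own z axis and vertical below 0.06 rad and contact force between the fingers and filter below 0.2 N and linear speed of filter below 0.02 m/s), for 0.2 s.
2. the ring is down in the cell, its pins below the lands (horizontal distance between ring_center and cell_mouth below 0.004 m and z of ring_center in the frame of cell_mouth below 0.0065 m and angle between ring_center's own z axis and vertical below 0.06 rad), for 0.1 s.
At the end, for the whole second after the job is handed in: The filter stands home in the cell (centre 0.5 mm or more below the rim, within 3 mm of the axis, upright within 0.06 rad); the ring is in the cell over it (within 4 mm, level within 0.06 rad, centre under 6.5 mm above the rim) and, let go, clamps it with 8 to 45 N; all at rest (all of step 2 and horizontal distance between filter_center and cell_mouth below 0.003 m and z of filter_center in the frame of cell_mouth below -0.0005 m and angle between filter_center's own z axis and vertical below 0.06 rad and contact force between ring and filter between 8 and 45 N and linear speed of each of ring, filter below 0.01 m/s); the robot touches nothing.
It fails at once if the ring presses on the filter with more than 65 N (the glass cracks) (contact force between ring and filter above 65 N).
It fails at once if the filter is let fall from above the cell or onto the bench (falls free faster than 0.8 m/s, about 30 mm) (linear speed of filter above 0.8 m/s and contact force between the fingers and filter below 0.05 N).
It fails at once if a bystander is moved by more than 30 mm (distance of any of spent_filter_center, dust_cap, blower, cleaner, driver, brush, tube_rack from where it was at the start of the episode above 0.03 m).
It also fails if it takes over 72 s, if anything falls off the work surface, if the arm or the gripper's body presses on something with over 40 N, if the wrist force passes 120 N, or if a joint passes its speed limit or range.

ROBOT

A 6-joint arm with a two-finger parallel gripper is mounted at the origin on the work surface. World frame = base frame: x ahead of the robot, y to its left, z up, the work surface at z = 0. Lengths are in m, angles in rad, forces in N, time in s.
With the tool pointing down it reaches from about 0.35 to 0.725 m from the base axis. Payload 6 kg.
Tool frame: the origin (TCP) lies midway between the tips of the shut fingers; the grasp point (between the pads) lies 19 mm behind it (env.pinch_z is the distance from the TCP to the grasp point, in m); z points along the fingers, y is the line along which they close (so a half turn about z gives the same grasp; the last joint's range is limited). The gripper opens to 85 mm and grips with 20 to 120 N. Pads are 22 mm wide; open, the fingers measure 114 mm over their backs; the gripper's body (76 mm by 85 mm) begins 54 mm behind the grasp point. The pads swing forward as they close: fully open they stand 13 mm farther back than shut.
Start: joints at [1.653, 0.04, 0.085, 0, -1.615, -0.334], TCP at [0.149, 0.581, 0.231] pointing down, gripper open.
Joint ranges: [-2.56, 2.56], [-1.29, 2.01], [-1.08, 1.49], [-3.29, 1.98], [-2.81, -0.18], [-2.99, 2.99]. Speed limits (rad/s): [2.57, 2.57, 3.01, 3.14, 3.14, 3.14].

INTERFACE

Orientations are given as a rotation vector (axis times angle).
In Python, from rig import get_state, eyes, env gives the robot as it stands.
- The arm moves only by the tool jog_arm, never from a script. Its argument "targets" is a list of rows, each an object of numbers: "claw": the finger opening in m, from 0 to 0.0854; "x", "y", "z": the shift along the tool's x, y, z in m; "rx", "ry", "rz": the turn, a rotation vector about the tool's x, y, z in degrees. In form: [{"claw": .., "x": .., "y": .., "z": .., "rx": .., "ry": .., "rz": ..}, ...]. A call has 1 to 10 rows; each row is the pose to reach, as a shift and turn from the pose commanded when the call began, along the tool's axes at that moment; what a row does not reach only later rows make up. A row lasts 1/10 s, in which the tool goes at most 50 mm and 8.59 degrees, less where a joint would pass 70% of its speed; a pose out of reach is approached as far as the arm can. A call with a gripper value outside its range is refused whole. The fingers move at their own pace and stop on an object; "newtons" is the grip in N (left out, the last holds). Time passes only in rows, so rows that repeat a pose let the fingers close. It gives the time, the measured TCP pose, the force, the opening and the grip force at its end, in the units of the state.
- get_state(): the state, without advancing time (a new reading comes with each control period).
- eyes.get_image(name): name is "scene" or "top" or "wrist"; returns a dict with "image" (400x640x3 uint8, red, green, blue), "fov_y" (degrees; the focal length in pixels is half the picture's height over the tangent of half this angle, whatever the lens; pixels are square), "cx", "cy" (the principal point, pixels), "R" (3x3) and "t" (3): a world point X has camera coordinates R X + t; the wrist camera has in their place "tool_from_camera" (4x4, takes a point from camera to tool coordinates, whose origin is the TCP and whose axes are the flange's). Camera axes: x right, y down, z forward; pixel columns grow to the right and rows downward; lengths in m; the calibration is good to about 2 mm. A picture is of the moment at which its call begins: read the wrist's pose just before it. There is no depth.
- env.close_job(): hands the job in; it is judged then, once.
The state is a dict: "time": time; "joint_pos": joint angles; "joint_velocities": joint speeds; "effort": joint torques, N m; "eef_pos": TCP position; "eef_rot": TCP orientation; "wrist_force": force on the tool from outside, world axes, zero at the start; "moment": the same for the moment, N m; "opening": finger opening in m; "grip_force": force on a finger pad.
Only numpy, scipy, OpenCV 4.12 (cv2) and the standard library are available. Lean on these libraries where they do the work, as an engineer would, in place of code of your own. Each camera call takes 0.05 s, during which the arm holds its last target. There are 200 camera calls.

## Working session

There is one attempt and no reset: what is moved stays moved. The work goes in short steps, Python scripts to look and compute and a tool call to move; the robot and the scene stay as the last step left them, time stands still between calls to the robot, and variables do not carry over. Pictures are saved under pics/ and viewed, at most 10 in all, crops included, and the job is handed in when it is done.

Besides the shell and the picture viewer there is one more tool, called after "Emit:" in YAML: its name, and indented under it one key for each argument. jog_arm: Moves the arm, as the interface text tells. Its arguments: {"type":"object","properties":{"targets":{"type":"array"},"newtons":{"type":"number"}},"required":["targets"]}

```bash
ls; mkdir -p pics
cat > h.py <<'E'
import numpy as np,cv2
from scipy.spatial.transform import Rotation as Ro
from rig import get_state,eyes,env
def shot(name,fn=None):
    s=get_state(); d=eyes.get_image(name)
    f=d["image"].shape[0]/2/np.tan(np.radians(d["fov_y"])/2)
    if "R" in d: R=np.array(d["R"]);t=np.array(d["t"])
    else:
        T=np.array(d["tool_from_camera"]);W=np.eye(4);W[:3,:3]=Ro.from_rotvec(s["eef_rot"]).as_matrix();W[:3,3]=s["eef_pos"]
        M=np.linalg.inv(W@T);R=M[:3,:3];t=M[:3,3]
    c=dict(R=R,t=t,f=f,cx=d["cx"],cy=d["cy"],img=d["image"],keys=list(d.keys()))
    if fn: cv2.imwrite(fn,cv2.cvtColor(d["image"],cv2.COLOR_RGB2BGR))
    return c
def ray(c,u,v,z):
    d=c["R"].T@np.array([(u-c["cx"])/c["f"],(v-c["cy"])/c["f"],1]);o=-c["R"].T@c["t"]
    return o+d*(z-o[2])/d[2]
def proj(c,X):
    p=c["R"]@np.array(X)+c["t"];return c["cx"]+c["f"]*p[0]/p[2],c["cy"]+c["f"]*p[1]/p[2]
E
python3 - <<'E'
from h import *
import pickle
s=get_state();print(s)
cs={n:shot(n,f"pics/{n}0.png") for n in("scene","top","wrist")}
for n,c in cs.items(): print(n,c["f"],-c["R"].T@c["t"],c["R"][2],c["keys"])
pickle.dump(cs,open("c0.pkl","wb"))
cv2.imwrite("pics/a.png",np.vstack([cv2.cvtColor(cs[n]["img"],cv2.COLOR_RGB2BGR) for n in("scene","top")])[:, :][:800])
E
```

```text
pics
{'time': 0.0, 'joint_pos': array([ 1.65271807e+00,  4.08157729e-02,  8.38214598e-02, -4.74003777e-04,
       -1.61549748e+00, -3.33716095e-01]), 'joint_velocities': array([-0.00070068,  0.00200507,  0.00016976,  0.00040825,  0.00084228,
        0.0001245 ]), 'effort': array([ 4.47688772e-04, -3.68199205e+01,  3.47428679e+01,  6.93251118e+00,
       -5.29882003e-03, -1.25024548e-05]), 'eef_pos': array([0.14931039, 0.58078978, 0.23028045]), 'eef_rot': array([ 3.11498954e+00, -3.94220694e-01, -1.78246968e-04]), 'wrist_force': array([-0.19578452, -0.24272382, -0.62808773]), 'moment': array([ 0.00109054, -0.03410077,  0.0152239 ]), 'grip_force': 0.0, 'opening': 0.0853376545564312}
scene 365.0388740277484 [ 0.96398581 -0.58510368  0.72427871] [-0.45648949  0.59315389 -0.66316349] ['image', 'fov_y', 'cx', 'cy', 'R', 't']
top 370.60694343115745 [ 0.38146574 -0.01841242  1.09276188] [ 0.10151905  0.0167427  -0.9946927 ] ['image', 'fov_y', 'cx', 'cy', 'R', 't']
wrist 281.503115273753 [0.2144681  0.56375923 0.3731288 ] [-0.26017451  0.06488721 -0.96337888] ['image', 'fov_y', 'cx', 'cy', 'tool_from_camera']
```

View pics/top0.png

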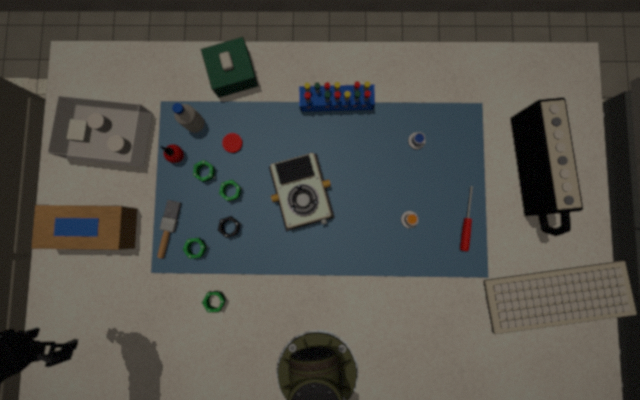

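View pics/scene0.png

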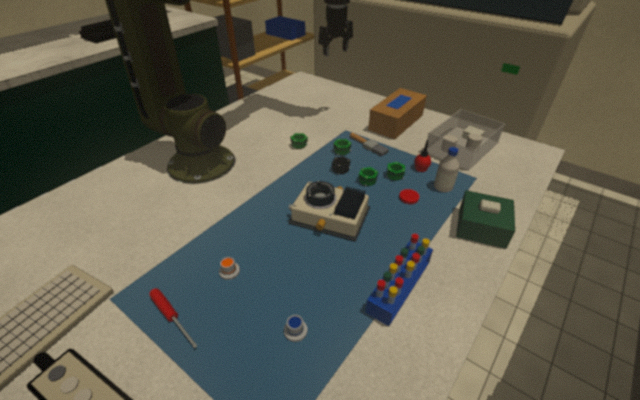

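The top view shows the amber filter at (410,219), with the blue spent one at (418,140). The black ring is at (230,227), with green look-alikes at (204,171), (230,190), (195,248) and (214,300). The cell is at (303,199). I choose the amber filter and the black ring, and will check both in one close crop.

Run:
```python
from h import *
import pickle
cs=pickle.load(open("c0.pkl","rb"));c=cs["top"];s=cs["scene"]
def ctr(c,m,box):
    x0,y0,x1,y1=box;k=np.zeros(m.shape,np.uint8);k[y0:y1,x0:x1]=m[y0:y1,x0:x1]
    n,l,st,ce=cv2.connectedComponentsWithStats(k);i=1+np.argmax(st[1:,4]);return ce[i],st[i]
hsv=cv2.cvtColor(c["img"],cv2.COLOR_RGB2HSV);hs=cv2.cvtColor(s["img"],cv2.COLOR_RGB2HSV)
am=lambda h:((h[...,0]>5)&(h[...,0]<25)&(h[...,1]>140)&(h[...,2]>100)).astype(np.uint8)
a,st=ctr(c,am(hsv),(395,205,425,235));b,st2=ctr(s,am(hs),(210,250,245,285));print("amber",a,st,ray(c,*a,.036),b,st2,ray(s,*b,.03))
dk=(hsv[...,2]<60).astype(np.uint8)
r,st=ctr(c,dk,(212,210,250,245));print("ring",r,st,ray(c,*r,.035))
dk=(hsv[...,2]<75).astype(np.uint8)
p,st=ctr(c,dk,(285,182,322,218));print("cell",p,st,ray(c,*p,.089))
def cr(c,u,v,h=24):
    i=cv2.cvtColor(c["img"],cv2.COLOR_RGB2BGR)[int(v)-h:int(v)+h,int(u)-h:int(u)+h];return cv2.resize(cv2.convertScaleAbs(i,alpha=1.6),(260,260),interpolation=3)
cv2.imwrite("pics/crop0.png",np.vstack([np.hstack([cr(c,*a),cr(c,*r),cr(c,*p)]),np.hstack([cr(s,*b),cr(s,341,165),cr(s,322,195)])]))
```

```text
amber [411.66153846 218.70769231] [408 215   9   9  65] [ 0.43465464 -0.2653874   0.036     ] [226.90123457 262.14814815] [221 258  12   9  81] [ 0.42935644 -0.26176436  0.03      ]
ring [229.63421829 227.36873156] [218 216  24  24 339] [0.40435933 0.25286656 0.035     ]
cell [302.90734266 199.79020979] [288 185  30  31 572] [0.48032022 0.04137351 0.089     ]
```

View pics/crop0.png

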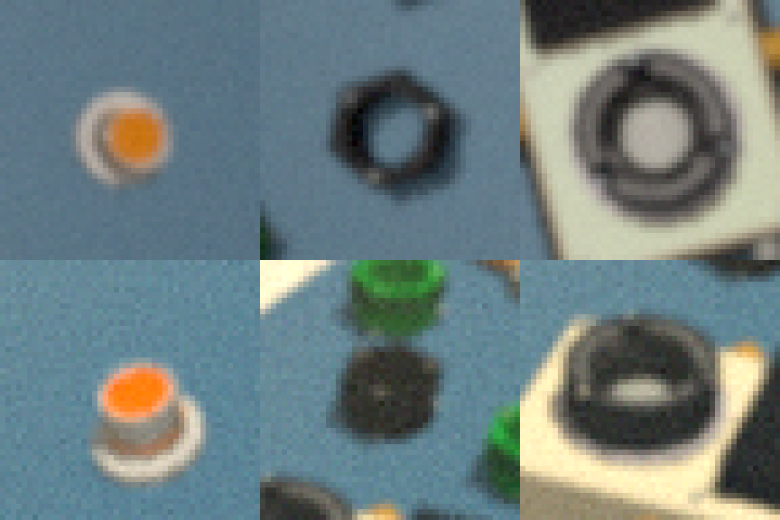

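The crop confirms the amber filter stands flange down, the black ring lies hexagon up, and the cell's white dots are visible. I'll go over the ring first, since it's on the way.

Emit:
jog_arm:
  targets:
    - {"x":0.328,"y":0.254}
    - {"x":0.328,"y":0.254}
    - {"x":0.328,"y":0.254}
    - {"x":0.328,"y":0.254}
    - {"x":0.328,"y":0.254}
    - {"x":0.328,"y":0.254}
    - {"x":0.328,"y":0.254}
    - {"x":0.328,"y":0.254}
    - {"x":0.328,"y":0.254}
    - {"x":0.328,"y":0.254}

```text
schema error: expected keys claw, x, y, z, rx, ry, rz
```

```bash
cat >> h.py <<'E'
def plan(xyz,yaw=None,pr=True):
    s=get_state();R=Ro.from_rotvec(s["eef_rot"]).as_matrix();d=R.T@(np.array(xyz)-s["eef_pos"])
    y0=np.arctan2(R[1,0],R[0,0]);rz=0 if yaw is None else -np.degrees((yaw-y0+np.pi)%(2*np.pi)-np.pi)
    print("t",round(s["time"],2),"at",s["eef_pos"].round(4),"yaw",round(y0,4),"-> xyz mm",(d*1e3).round(1),"rz",round(rz,2),"tilt",np.round(R[:2,2],4));return d,rz
E
python3 - <<'E'
from h import *
import pickle
c=shot("wrist","pics/w1.png");pickle.dump(c,open("w1.pkl","wb"));print(proj(c,[.404,.253,.035]))
plan([.48,.041,.23],-.25);plan([.434,-.265,.2],-.25)
E
```

```text
(np.float64(600.8253196613921), np.float64(-175.68243414041504))
t 0.2 at [0.1494 0.5809 0.2307] yaw -0.2518 -> xyz mm [454.7 440.5   1.2] rz -0.1 tilt [-0.0002 -0.0011]
t 0.2 at [0.1494 0.5809 0.2307] yaw -0.2518 -> xyz mm [486.4 748.3  31.6] rz -0.1 tilt [-0.0002 -0.0011]
```

View pics/w1.png

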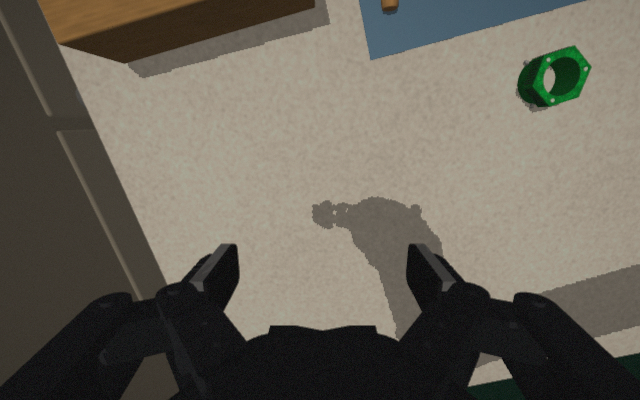

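The wrist view shows only empty bench and a green look-alike at (555,78), because the move was refused. Every row needs all seven keys.

Emit:
jog_arm:
  targets:
    - {"claw":0.085,"x":0.328,"y":0.254,"z":0,"rx":0,"ry":0,"rz":0}
    - {"claw":0.085,"x":0.328,"y":0.254,"z":0,"rx":0,"ry":0,"rz":0}
    - {"claw":0.085,"x":0.328,"y":0.254,"z":0,"rx":0,"ry":0,"rz":0}
    - {"claw":0.085,"x":0.328,"y":0.254,"z":0,"rx":0,"ry":0,"rz":0}
    - {"claw":0.085,"x":0.328,"y":0.254,"z":0,"rx":0,"ry":0,"rz":0}
    - {"claw":0.085,"x":0.328,"y":0.254,"z":0,"rx":0,"ry":0,"rz":0}
    - {"claw":0.085,"x":0.328,"y":0.254,"z":0,"rx":0,"ry":0,"rz":0}
    - {"claw":0.085,"x":0.328,"y":0.254,"z":0,"rx":0,"ry":0,"rz":0}
    - {"claw":0.085,"x":0.328,"y":0.254,"z":0,"rx":0,"ry":0,"rz":0}
    - {"claw":0.085,"x":0.328,"y":0.254,"z":0,"rx":0,"ry":0,"rz":0}

```text
time: 1.2
eef_pos: [0.4049, 0.2515, 0.2313]
eef_rot: [3.116, -0.4, 0.0]
wrist_force: [-0.7, -1.1, -0.7]
opening: 0.085
grip_force: 0.0
```

Run:
```python
from h import *
import pickle
c=shot("wrist","pics/w2.png");pickle.dump(c,open("w2.pkl","wb"));print(proj(c,[.404,.253,.035]))
plan([.45,.041,.23],-.25);plan([.434,-.265,.2],-.25)
```

```text
(np.float64(320.74686405165255), np.float64(179.47322151305036))
t 1.25 at [0.4042 0.2526 0.2312] yaw -0.2542 -> xyz mm [ 97.5 193.3   1.2] rz -0.24 tilt [-0.0002 -0.    ]
t 1.25 at [0.4042 0.2526 0.2312] yaw -0.2542 -> xyz mm [159.  493.5  31.2] rz -0.24 tilt [-0.0002 -0.    ]
```

View pics/w2.png

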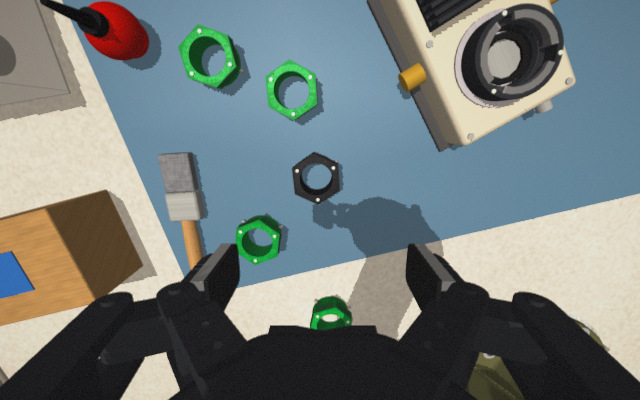

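The wrist view shows the black ring at (317,177) with its three white dots, green look-alikes around it, and the cell at (508,55) with three dots. Next I'll go over the cell.

Emit:
jog_arm:
  targets:
    - {"claw":0.085,"x":0.126,"y":0.186,"z":0,"rx":0,"ry":0,"rz":0}
    - {"claw":0.085,"x":0.126,"y":0.186,"z":0,"rx":0,"ry":0,"rz":0}
    - {"claw":0.085,"x":0.126,"y":0.186,"z":0,"rx":0,"ry":0,"rz":0}
    - {"claw":0.085,"x":0.126,"y":0.186,"z":0,"rx":0,"ry":0,"rz":0}
    - {"claw":0.085,"x":0.126,"y":0.186,"z":0,"rx":0,"ry":0,"rz":0}
    - {"claw":0.085,"x":0.126,"y":0.186,"z":0,"rx":0,"ry":0,"rz":0}
    - {"claw":0.085,"x":0.126,"y":0.186,"z":0,"rx":0,"ry":0,"rz":0}

```text
time: 1.95
eef_pos: [0.4794, 0.0424, 0.231]
eef_rot: [3.117, -0.395, -0.001]
wrist_force: [0.4, 0.1, 0.2]
opening: 0.0848
grip_force: 0.0
```

```bash
cat >> h.py <<'E'
def dots(c,u,v,r,z,th=170,sat=70):
    "white blobs within r px of (u,v), as world points at height z"
    h=cv2.cvtColor(c["img"],cv2.COLOR_RGB2HSV);m=((h[...,2]>th)&(h[...,1]<sat)).astype(np.uint8)
    k=np.zeros_like(m);cv2.circle(k,(int(u),int(v)),int(r),1,-1);m&=k
    n,l,st,ce=cv2.connectedComponentsWithStats(m);return [(int(st[i,4]),ce[i].round(1),ray(c,*ce[i],z)) for i in range(1,n) if st[i,4]>2]
E
python3 - <<'E'
from h import *
import pickle
c=pickle.load(open("w2.pkl","rb"))
print("ring");D=dots(c,317,177,27,.035)
for d in D:print(d)
c=shot("wrist","pics/w3.png");pickle.dump(c,open("w3.pkl","wb"));u,v=proj(c,[.48,.041,.089]);print(u,v)
for d in dots(c,u,v,90,.089):print(d)
plan([.434,-.265,.2],-.25)
E
```

```text
ring
(8, array([333. , 167.5]), array([0.41454975, 0.23489778, 0.035     ]))
(8, array([296.9, 170.1]), array([0.42247054, 0.27814342, 0.035     ]))
(8, array([317.5, 199. ]), array([0.38100173, 0.2632031 , 0.035     ]))
322.88495248601544 187.74192077112468
(6075, array([318.7, 164.8]), array([0.50417952, 0.03922544, 0.089     ]))
(14, array([300.5, 154.3]), array([0.51899387, 0.05425996, 0.089     ]))
(4, array([313.8, 159.2]), array([0.51088046, 0.0426355 , 0.089     ]))
(6, array([296.5, 164. ]), array([0.51056863, 0.06081298, 0.089     ]))
(724, array([320. , 180.5]), array([0.48813863, 0.04198625, 0.089     ]))
(15, array([355.9, 185.5]), array([0.47387593, 0.00731736, 0.089     ]))
(3, array([357. , 212.3]), array([0.44501134, 0.01249081, 0.089     ]))
(17, array([343.4, 215.7]), array([0.44490975, 0.02735308, 0.089     ]))
(9, array([328.1, 222.3]), array([0.44167177, 0.04498988, 0.089     ]))
(7, array([308. , 222.9]), array([0.44645026, 0.06607346, 0.089     ]))
(8, array([313.4, 224.5]), array([0.44320165, 0.06095863, 0.089     ]))
(7, array([308.9, 227.4]), array([0.44115784, 0.06654618, 0.089     ]))
(24, array([326. , 232.9]), array([0.43044795, 0.05015785, 0.089     ]))
t 2.0 at [0.4794 0.0429 0.2311] yaw -0.2507 -> xyz mm [ 32.5 309.5  31.1] rz -0.04 tilt [-0.0003  0.0001]
```

View pics/w3.png

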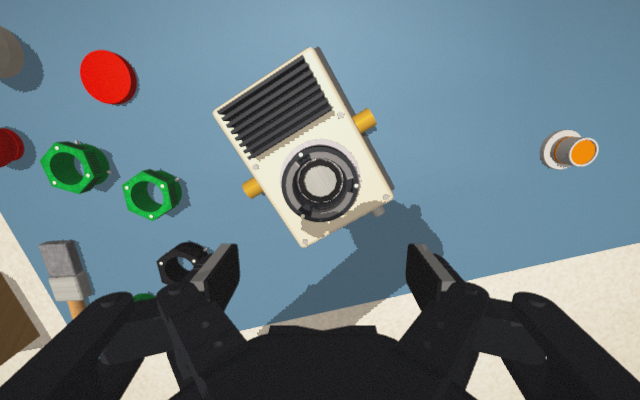

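The wrist view shows the cell at (320,182) with dots at (300,154), (356,185) and about (307,211), and the amber filter at (572,150). Next I'll go above the filter.

Emit:
jog_arm:
  targets:
    - {"claw":0.085,"x":0.033,"y":0.31,"z":0.07,"rx":0,"ry":0,"rz":0}
    - {"claw":0.085,"x":0.033,"y":0.31,"z":0.07,"rx":0,"ry":0,"rz":0}
    - {"claw":0.085,"x":0.033,"y":0.31,"z":0.07,"rx":0,"ry":0,"rz":0}
    - {"claw":0.085,"x":0.033,"y":0.31,"z":0.07,"rx":0,"ry":0,"rz":0}
    - {"claw":0.085,"x":0.033,"y":0.31,"z":0.07,"rx":0,"ry":0,"rz":0}
    - {"claw":0.085,"x":0.033,"y":0.31,"z":0.07,"rx":0,"ry":0,"rz":0}
    - {"claw":0.085,"x":0.033,"y":0.31,"z":0.07,"rx":0,"ry":0,"rz":0}
    - {"claw":0.085,"x":0.033,"y":0.31,"z":0.07,"rx":0,"ry":0,"rz":0}
    - {"claw":0.085,"x":0.033,"y":0.31,"z":0.07,"rx":0,"ry":0,"rz":0}

```text
time: 2.9
eef_pos: [0.4347, -0.2656, 0.1613]
eef_rot: [-3.117, 0.393, 0.0]
wrist_force: [0.3, 0.3, -0.2]
opening: 0.0851
grip_force: 0.0
```

```bash
cat >> h.py <<'E'
def amber(c):
    h=cv2.cvtColor(c["img"],cv2.COLOR_RGB2HSV);m=((h[...,0]>5)&(h[...,0]<25)&(h[...,1]>190)&(h[...,2]>150)).astype(np.uint8)
    m=cv2.morphologyEx(m,cv2.MORPH_OPEN,np.ones((5,5)))
    n,l,st,ce=cv2.connectedComponentsWithStats(m);i=1+np.argmax(st[1:,4]);return ce[i],st[i]
E
python3 - <<'E'
from h import *
import pickle
c=pickle.load(open("w3.pkl","rb"))
for d in dots(c,307,211,8,.089,120,110):print(d)
c=shot("wrist","pics/w4.png");pickle.dump(c,open("w4.pkl","wb"))
a,st=amber(c);X=ray(c,*a,.037);print(a,st,X)
plan([X[0],X[1],.033],-.25)
E
```

```text
(12, array([302.5, 215.5]), array([0.45595513, 0.06958005, 0.089     ]))
[321.43181818 193.77922078] [308 181  28  27 616] [ 0.43383464 -0.26516683  0.037     ]
t 2.95 at [ 0.435  -0.2653  0.1616] yaw -0.25 -> xyz mm [ -1.2   0.2 128.6] rz 0.0 tilt [ 0.0005 -0.    ]
```

View pics/w4.png

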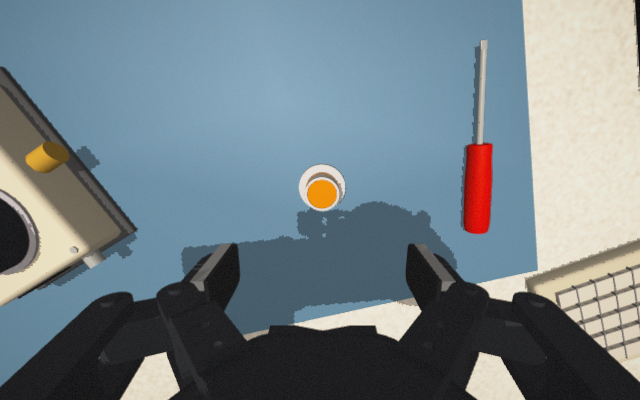

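The filter is centred at (321,194), so I'll descend and grasp the top of its barrel. The fingertips must stay above the cell rim when it's home.

Emit:
jog_arm:
  newtons: 40
  targets:
    - {"claw":0.085,"x":-0.001,"y":0,"z":0.05,"rx":0,"ry":0,"rz":0}
    - {"claw":0.085,"x":-0.001,"y":0,"z":0.1,"rx":0,"ry":0,"rz":0}
    - {"claw":0.085,"x":-0.001,"y":0,"z":0.13,"rx":0,"ry":0,"rz":0}
    - {"claw":0.085,"x":-0.001,"y":0,"z":0.14,"rx":0,"ry":0,"rz":0}
    - {"claw":0.02,"x":-0.001,"y":0,"z":0.14,"rx":0,"ry":0,"rz":0}
    - {"claw":0.02,"x":-0.001,"y":0,"z":0.14,"rx":0,"ry":0,"rz":0}
    - {"claw":0.02,"x":-0.001,"y":0,"z":0.14,"rx":0,"ry":0,"rz":0}
    - {"claw":0.02,"x":-0.001,"y":0,"z":0.14,"rx":0,"ry":0,"rz":0}
    - {"claw":0.02,"x":-0.001,"y":0,"z":0.14,"rx":0,"ry":0,"rz":0}
    - {"claw":0.02,"x":-0.001,"y":0,"z":0.14,"rx":0,"ry":0,"rz":0}

```text
time: 3.95
eef_pos: [0.4348, -0.2667, 0.0238]
eef_rot: [3.116, -0.394, 0.006]
wrist_force: [0.6, 3.2, 6.5]
opening: 0.0321
grip_force: 39.9
```

Run:
```python
from h import *
import pickle
c=shot("wrist","pics/w5.png");pickle.dump(c,open("w5.pkl","wb"))
a,st=amber(c);print(a,st,ray(c,*a,.037))
i=cv2.cvtColor(c["img"],cv2.COLOR_RGB2BGR)[180:400,160:480];cv2.imwrite("pics/w5c.png",cv2.resize(cv2.convertScaleAbs(i,alpha=1.7),None,fx=2,fy=2))
p=[.4829,.0437,.16];plan(p,-.25)
```

```text
[322.2175713  260.26218951] [ 295  236   56   49 2174] [ 0.43402777 -0.26710228  0.037     ]
t 4.0 at [ 0.4348 -0.2667  0.0238] yaw -0.2515 -> xyz mm [ -30.1 -312.6 -136.4] rz -0.08 tilt [ 0.0039 -0.0012]
```

View pics/w5c.png

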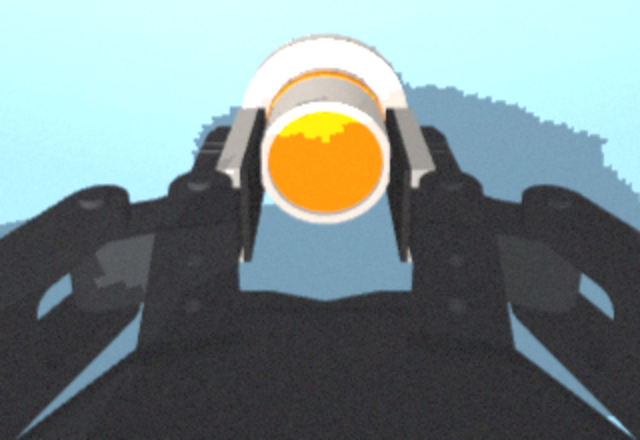

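The filter is gripped at the top of its barrel, axis about on the TCP. I'll lift it and carry it above the cell.

Emit:
jog_arm:
  targets:
    - {"claw":0.02,"x":0,"y":0,"z":-0.05,"rx":0,"ry":0,"rz":0}
    - {"claw":0.02,"x":0,"y":0,"z":-0.1,"rx":0,"ry":0,"rz":0}
    - {"claw":0.02,"x":-0.005,"y":-0.03,"z":-0.136,"rx":0,"ry":0,"rz":0}
    - {"claw":0.02,"x":-0.01,"y":-0.08,"z":-0.136,"rx":0,"ry":0,"rz":0}
    - {"claw":0.02,"x":-0.015,"y":-0.129,"z":-0.136,"rx":0,"ry":0,"rz":0}
    - {"claw":0.02,"x":-0.02,"y":-0.178,"z":-0.136,"rx":0,"ry":0,"rz":0}
    - {"claw":0.02,"x":-0.025,"y":-0.227,"z":-0.136,"rx":0,"ry":0,"rz":0}
    - {"claw":0.02,"x":-0.028,"y":-0.276,"z":-0.136,"rx":0,"ry":0,"rz":0}
    - {"claw":0.02,"x":-0.0295,"y":-0.303,"z":-0.136,"rx":0,"ry":0,"rz":0}
    - {"claw":0.02,"x":-0.0295,"y":-0.3125,"z":-0.136,"rx":0,"ry":0,"rz":0}

```text
time: 5.0
eef_pos: [0.4826, 0.046, 0.1574]
eef_rot: [-3.117, 0.39, 0.0]
wrist_force: [-0.0, -0.5, -0.7]
opening: 0.0321
grip_force: 40.4
```

Run:
```python
from h import *
import pickle
c=shot("wrist","pics/w6.png");pickle.dump(c,open("w6.pkl","wb"))
s=get_state();print(s["opening"],s["grip_force"],s["wrist_force"])
a,st=amber(c);print(a,st)
for d in [.0182,.00]: pass
cx=np.array([.4829,.0437])
for th in (16.2,136.2,-103.8):
    t=np.radians(th);u,v=proj(c,[*(cx+.0373*np.array([np.cos(t),np.sin(t)])),.089]);print("pred",u,v,dots(c,u,v,9,.089,140,90))
plan([.4836,.0437,.13],-.25)
```

```text
0.03213899417843695 40.354353189468384 [ 0.24211353  0.31667294 -0.71538834]
[322.33333333 260.16874136] [ 295  236   56   49 2169]
pred 299.4088711776842 168.49077137939764 [(31, array([294.4, 162.6]), array([0.52390398, 0.05658642, 0.089     ])), (31, array([298.2, 168.2]), array([0.51915549, 0.05491218, 0.089     ]))]
pred 301.65691283678814 247.04849983475262 [(79, array([297.6, 244.1]), array([0.45927436, 0.07203281, 0.089     ]))]
pred 371.7923060447536 208.8687171691684 [(99, array([375.1, 208.2]), array([0.47393306, 0.00485994, 0.089     ]))]
t 5.05 at [0.4828 0.0457 0.1573] yaw -0.2493 -> xyz mm [ 1.3  1.8 27.3] rz 0.04 tilt [-0.0001  0.0003]
```

View pics/w6.png

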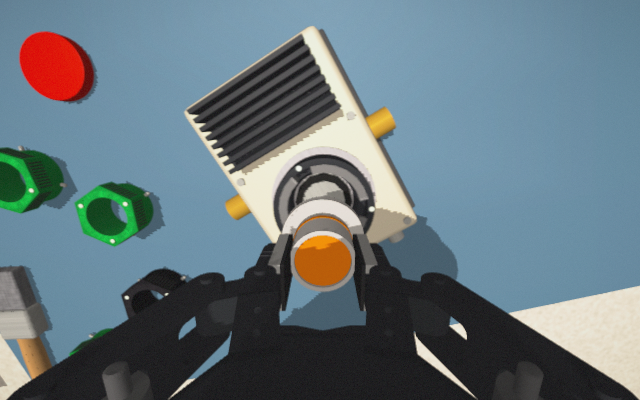

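Predicted and seen dots agree, so the cell centre is (0.483, 0.0437). Now I'll align and lower into the mouth.

Emit:
jog_arm:
  targets:
    - {"claw":0.02,"x":0.001,"y":0.002,"z":0,"rx":0,"ry":0,"rz":0}
    - {"claw":0.02,"x":0.001,"y":0.002,"z":0.015,"rx":0,"ry":0,"rz":0}
    - {"claw":0.02,"x":0.001,"y":0.002,"z":0.03,"rx":0,"ry":0,"rz":0}
    - {"claw":0.02,"x":0.001,"y":0.002,"z":0.04,"rx":0,"ry":0,"rz":0}
    - {"claw":0.02,"x":0.001,"y":0.002,"z":0.05,"rx":0,"ry":0,"rz":0}
    - {"claw":0.02,"x":0.001,"y":0.002,"z":0.056,"rx":0,"ry":0,"rz":0}
    - {"claw":0.02,"x":0.001,"y":0.002,"z":0.056,"rx":0,"ry":0,"rz":0}

```text
time: 5.75
eef_pos: [0.4823, 0.0411, 0.0998]
eef_rot: [3.116, -0.395, -0.003]
wrist_force: [-0.4, 0.8, -1.6]
opening: 0.0324
grip_force: 40.6
```

Run:
```python
from h import *
s=get_state();print(s["opening"],s["grip_force"],s["wrist_force"],s["moment"])
plan([.4836,.0437,.093],-.25)
```

```text
0.032362827154785924 40.57403862476349 [-0.36362381  0.75571051 -1.62036186] [-0.0350328   0.00232486 -0.07491885]
t 5.75 at [0.4823 0.0411 0.0998] yaw -0.2522 -> xyz mm [ 0.6 -2.8  6.8] rz -0.12 tilt [-0.0022 -0.0007]
```

Emit:
jog_arm:
  targets:
    - {"claw":0.02,"x":0.0006,"y":-0.0024,"z":0,"rx":0,"ry":0,"rz":0}
    - {"claw":0.02,"x":0.0006,"y":-0.0024,"z":0,"rx":0,"ry":0,"rz":0}
    - {"claw":0.02,"x":0.0006,"y":-0.0024,"z":0.001,"rx":0,"ry":0,"rz":0}
    - {"claw":0.02,"x":0.0006,"y":-0.0024,"z":0.002,"rx":0,"ry":0,"rz":0}
    - {"claw":0.02,"x":0.0006,"y":-0.0024,"z":0.003,"rx":0,"ry":0,"rz":0}
    - {"claw":0.02,"x":0.0006,"y":-0.0024,"z":0.004,"rx":0,"ry":0,"rz":0}
    - {"claw":0.02,"x":0.0006,"y":-0.0024,"z":0.005,"rx":0,"ry":0,"rz":0}
    - {"claw":0.02,"x":0.0006,"y":-0.0024,"z":0.005,"rx":0,"ry":0,"rz":0}

```text
time: 6.55
eef_pos: [0.4841, 0.0436, 0.0961]
eef_rot: [3.117, -0.395, -0.0]
wrist_force: [-0.6, -0.1, -0.9]
opening: 0.0323
grip_force: 40.6
```

Run:
```python
from h import *
s=get_state();print(s["opening"],s["grip_force"],s["wrist_force"],s["moment"])
plan([.4836,.0437,.093],-.25)
```

```text
0.03227489250022199 40.58025419712067 [-0.6320736  -0.07297437 -0.92853379] [ 0.03065092 -0.03111128 -0.0285046 ]
t 6.55 at [0.4841 0.0436 0.0961] yaw -0.2519 -> xyz mm [-0.6  0.   3.1] rz -0.11 tilt [-0.0002 -0.0001]
```

Emit:
jog_arm:
  targets:
    - {"claw":0.02,"x":-0.0003,"y":0,"z":0.001,"rx":0,"ry":0,"rz":0}
    - {"claw":0.02,"x":-0.0003,"y":0,"z":0.002,"rx":0,"ry":0,"rz":0}
    - {"claw":0.02,"x":-0.0003,"y":0,"z":0.003,"rx":0,"ry":0,"rz":0}
    - {"claw":0.02,"x":-0.0003,"y":0,"z":0.0035,"rx":0,"ry":0,"rz":0}
    - {"claw":0.02,"x":-0.0003,"y":0,"z":0.0035,"rx":0,"ry":0,"rz":0}

```text
time: 7.05
eef_pos: [0.4839, 0.0436, 0.0927]
eef_rot: [3.117, -0.394, -0.0]
wrist_force: [0.4, 0.2, -0.8]
opening: 0.0319
grip_force: 40.6
```

Run:
```python
from h import *
s=get_state();print(s["opening"],s["grip_force"],s["wrist_force"],s["moment"])
plan([.4836,.0437,.0905],-.25)
```

```text
0.031858205977408516 40.58113753795624 [ 0.40089266  0.16170809 -0.77289952] [-0.0499596   0.00724957 -0.01558057]
t 7.05 at [0.4839 0.0436 0.0927] yaw -0.2518 -> xyz mm [-0.3  0.   2.2] rz -0.1 tilt [-0.0002 -0.0002]
```

Emit:
jog_arm:
  targets:
    - {"claw":0.02,"x":0,"y":0,"z":0.0007,"rx":0,"ry":0,"rz":0}
    - {"claw":0.02,"x":0,"y":0,"z":0.0014,"rx":0,"ry":0,"rz":0}
    - {"claw":0.02,"x":0,"y":0,"z":0.002,"rx":0,"ry":0,"rz":0}
    - {"claw":0.02,"x":0,"y":0,"z":0.002,"rx":0,"ry":0,"rz":0}

```text
time: 7.45
eef_pos: [0.484, 0.0437, 0.091]
eef_rot: [3.117, -0.394, 0.0]
wrist_force: [0.6, -0.2, 0.2]
opening: 0.0325
grip_force: 40.7
```

Run:
```python
from h import *
s=get_state();print(s["opening"],s["grip_force"],s["wrist_force"],s["moment"])
plan([.4836,.0437,.0905],-.25)
```

```text
0.032495749473170965 40.74085235595703 [ 0.62103328 -0.21100974  0.18486095] [-0.03560171  0.13907869  0.02286315]
t 7.45 at [0.484  0.0437 0.091 ] yaw -0.2518 -> xyz mm [-0.4  0.1  0.5] rz -0.1 tilt [ 0.0002 -0.0001]
```

Emit:
jog_arm:
  targets:
    - {"claw":0.02,"x":0,"y":0,"z":0.0007,"rx":0,"ry":0,"rz":0}
    - {"claw":0.02,"x":0,"y":0,"z":0.0014,"rx":0,"ry":0,"rz":0}
    - {"claw":0.02,"x":0,"y":0,"z":0.0014,"rx":0,"ry":0,"rz":0}

```text
time: 7.75
eef_pos: [0.4841, 0.0436, 0.0908]
eef_rot: [3.117, -0.394, 0.001]
wrist_force: [-3.9, 0.1, 7.3]
opening: 0.0321
grip_force: 41.4
```

Run:
```python
from h import *
s=get_state();print(s["opening"],s["grip_force"],s["wrist_force"],s["moment"])
plan([.4836,.0437,.0905],-.25)
```

```text
0.0320811507779268 41.42120897769928 [-3.90140402  0.0635319   7.33663376] [0.20706127 1.64028419 0.04037583]
t 7.75 at [0.4841 0.0436 0.0908] yaw -0.2515 -> xyz mm [-0.5  0.1  0.3] rz -0.09 tilt [ 0.0009 -0.0002]
```

Contact is at about 22 mm below the rim, as expected for the ledge. I'll ease off slightly and release.

Emit:
jog_arm:
  targets:
    - {"claw":0.02,"x":-0.0006,"y":0,"z":-0.0008,"rx":0,"ry":0,"rz":0}
    - {"claw":0.02,"x":-0.0006,"y":0,"z":-0.0008,"rx":0,"ry":0,"rz":0}
    - {"claw":0.045,"x":-0.0006,"y":0,"z":-0.0008,"rx":0,"ry":0,"rz":0}
    - {"claw":0.045,"x":-0.0006,"y":0,"z":-0.0008,"rx":0,"ry":0,"rz":0}
    - {"claw":0.06,"x":-0.0006,"y":0,"z":-0.001,"rx":0,"ry":0,"rz":0}
    - {"claw":0.06,"x":-0.0006,"y":0,"z":-0.01,"rx":0,"ry":0,"rz":0}
    - {"claw":0.06,"x":-0.0006,"y":0,"z":-0.04,"rx":0,"ry":0,"rz":0}
    - {"claw":0.085,"x":-0.0006,"y":0,"z":-0.08,"rx":0,"ry":0,"rz":0}
    - {"claw":0.085,"x":-0.0006,"y":0,"z":-0.08,"rx":0,"ry":0,"rz":0}

```text
time: 8.65
eef_pos: [0.486, 0.044, 0.1764]
eef_rot: [-3.114, 0.394, -0.015]
wrist_force: [-0.2, 0.4, 0.3]
opening: 0.0845
grip_force: 0.0
```

Run:
```python
from h import *
import pickle
s=get_state();print(s["opening"],s["grip_force"],s["wrist_force"])
c=shot("wrist","pics/w7.png");pickle.dump(c,open("w7.pkl","wb"))
a,st=amber(c);print(a,st)
for z in (.104,.12):print(z,ray(c,*a,z))
cx=np.array([.4829,.0437]);P=[]
for th in (16.2,136.2,-103.8):
    t=np.radians(th);u,v=proj(c,[*(cx+.0373*np.array([np.cos(t),np.sin(t)])),.089]);print("pred",u,v,dots(c,u,v,9,.089,140,90))
plan([.4060,.2588,.16],-.25)
```

```text
0.084524588308527 0.0 [-0.22453347  0.44538145  0.32793571]
[323.36222222 213.38333333] [306 198  35  32 900]
0.104 [0.48248506 0.04368507 0.104     ]
0.12 [0.48746118 0.04240867 0.12      ]
pred 300.322263442634 170.26046206600498 [(44, array([296. , 164.8]), array([0.52393383, 0.05632764, 0.089     ])), (22, array([299.9, 169.9]), array([0.51908488, 0.05435897, 0.089     ]))]
pred 302.4869389936934 242.70480862535862 [(94, array([300. , 246.1]), array([0.4533779 , 0.07249527, 0.089     ]))]
pred 366.88860740515236 207.22998486687686 [(82, array([370.6, 207.4]), array([0.47310912, 0.00441001, 0.089     ]))]
t 8.7 at [0.4849 0.0442 0.1733] yaw -0.2518 -> xyz mm [-129.9 -188.1   13.3] rz -0.1 tilt [0.006  0.0019]
```

View pics/w7.png

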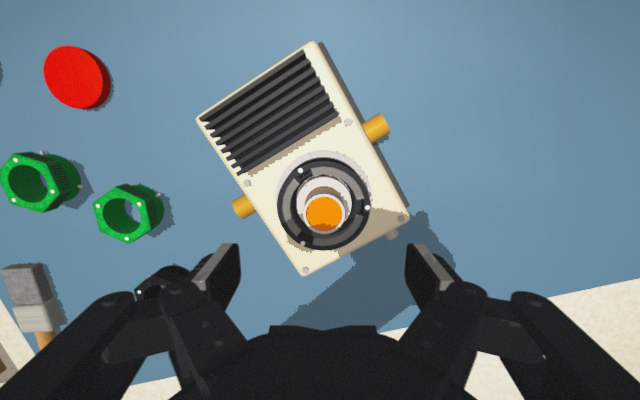

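The amber centre, cast onto the filter's home height, is at (0.4825, 0.0437), so the filter is home on the cell axis. Now to the ring.

Emit:
jog_arm:
  targets:
    - {"claw":0.085,"x":-0.13,"y":-0.188,"z":0.0,"rx":0,"ry":0,"rz":-4}
    - {"claw":0.085,"x":-0.13,"y":-0.188,"z":0.0,"rx":0,"ry":0,"rz":-4}
    - {"claw":0.085,"x":-0.13,"y":-0.188,"z":0.0,"rx":0,"ry":0,"rz":-4}
    - {"claw":0.085,"x":-0.13,"y":-0.188,"z":0.0,"rx":0,"ry":0,"rz":-4}
    - {"claw":0.085,"x":-0.13,"y":-0.188,"z":0.02,"rx":0,"ry":0,"rz":-4}
    - {"claw":0.085,"x":-0.13,"y":-0.188,"z":0.02,"rx":0,"ry":0,"rz":-4}
    - {"claw":0.085,"x":-0.13,"y":-0.188,"z":0.02,"rx":0,"ry":0,"rz":-4}

```text
time: 9.4
eef_pos: [0.4038, 0.2583, 0.1487]
eef_rot: [3.127, -0.283, -0.001]
wrist_force: [-1.1, -0.1, 0.1]
opening: 0.0846
grip_force: 0.0
```

```bash
cat >> h.py <<'E'
def ringdots(c,C,z,r=.0253):
    u,v=proj(c,[*C,z]);D=[d for d in dots(c,u,v,c["f"]*.031/np.linalg.norm(c["R"]@np.array([*C,z])+c["t"]),z,150,90)]
    for d in D:print(d[0],d[1],d[2].round(4),"ang",np.degrees(np.arctan2(d[2][1]-C[1],d[2][0]-C[0])).round(1),"r",np.hypot(*(d[2][:2]-C)).round(4))
    return D
E
python3 - <<'E'
from h import *
import pickle
c=shot("wrist","pics/w8.png");pickle.dump(c,open("w8.pkl","wb"))
D=ringdots(c,[.4060,.2588],.035)
if len(D)==3:
    m=np.mean([d[2] for d in D],0);print("centre",m);plan([m[0],m[1],.013],np.radians(-10.3))
E
```

```text
713 [323.5 188.1] [0.4105 0.2551 0.035 ] ang -39.6 r 0.0058
19 [296.8 180. ] [0.4225 0.2781 0.035 ] ang 49.6 r 0.0254
18 [344.5 179.8] [0.4148 0.2346 0.035 ] ang -70.1 r 0.0258
40 [289.6 193.2] [0.4113 0.2874 0.035 ] ang 79.6 r 0.029
3 [343.7 213.7] [0.3823 0.2406 0.035 ] ang -142.5 r 0.0299
12 [321.  218.5] [0.3813 0.2628 0.035 ] ang 170.7 r 0.025
```

Run:
```python
from h import *
plan([.4062,.2585,.013],np.radians(-9.9))
```

```text
t 9.45 at [0.4044 0.258  0.1494] yaw -0.1816 -> xyz mm [  1.7  -0.9 136.4] rz -0.51 tilt [ 0.0001 -0.0007]
```

Emit:
jog_arm:
  newtons: 60
  targets:
    - {"claw":0.085,"x":0.0015,"y":-0.001,"z":0.05,"rx":0,"ry":0,"rz":-0.5}
    - {"claw":0.085,"x":0.0015,"y":-0.001,"z":0.095,"rx":0,"ry":0,"rz":-0.5}
    - {"claw":0.085,"x":0.0015,"y":-0.001,"z":0.12,"rx":0,"ry":0,"rz":-0.5}
    - {"claw":0.085,"x":0.0015,"y":-0.001,"z":0.136,"rx":0,"ry":0,"rz":-0.5}
    - {"claw":0.085,"x":0.0015,"y":-0.001,"z":0.136,"rx":0,"ry":0,"rz":-0.5}
    - {"claw":0.04,"x":0.0015,"y":-0.001,"z":0.136,"rx":0,"ry":0,"rz":-0.5}
    - {"claw":0.04,"x":0.0015,"y":-0.001,"z":0.136,"rx":0,"ry":0,"rz":-0.5}
    - {"claw":0.04,"x":0.0015,"y":-0.001,"z":0.136,"rx":0,"ry":0,"rz":-0.5}
    - {"claw":0.04,"x":0.0015,"y":-0.001,"z":0.136,"rx":0,"ry":0,"rz":-0.5}
    - {"claw":0.04,"x":0.0015,"y":-0.001,"z":0.136,"rx":0,"ry":0,"rz":-0.5}

```text
time: 10.45
eef_pos: [0.4071, 0.2598, 0.0157]
eef_rot: [-3.128, 0.271, -0.004]
wrist_force: [-0.5, -0.8, 5.9]
opening: 0.0544
grip_force: 65.7
```

Run:
```python
from h import *
import pickle
s=get_state();print(s["opening"],s["grip_force"],s["wrist_force"])
c=shot("wrist","pics/w9.png");pickle.dump(c,open("w9.pkl","wb"))
ringdots(c,[.4062,.2585],.035)
plan([.4829,.0437,.17],np.radians(-43.8))
```

```text
0.05440401824949466 65.74862480163574 [-0.49980467 -0.82717077  5.89025946]
341 [322.  233.5] [0.4232 0.2565 0.035 ] ang -6.7 r 0.0171
67 [275.8 242.1] [0.4226 0.2789 0.035 ] ang 51.2 r 0.0262
54 [369.4 241.9] [0.4151 0.2351 0.035 ] ang -69.1 r 0.0251
362 [296.5 314.4] [0.3815 0.277  0.035 ] ang 143.2 r 0.0309
46 [322.4 311.3] [0.3811 0.2636 0.035 ] ang 168.5 r 0.0256
t 10.5 at [0.4071 0.2598 0.0156] yaw -0.173 -> xyz mm [ 112.3  199.4 -154.6] rz 33.89 tilt [0.0029 0.0019]
```

Ring is gripped on its flats. I'll lift it and carry it above the cell, turning it so its pins line up with the entries.

Emit:
jog_arm:
  targets:
    - {"claw":0.04,"x":0,"y":0,"z":-0.05,"rx":0,"ry":0,"rz":0}
    - {"claw":0.04,"x":0,"y":0,"z":-0.1,"rx":0,"ry":0,"rz":0}
    - {"claw":0.04,"x":0,"y":0,"z":-0.15,"rx":0,"ry":0,"rz":5}
    - {"claw":0.04,"x":0.02,"y":0.037,"z":-0.154,"rx":0,"ry":0,"rz":12}
    - {"claw":0.04,"x":0.044,"y":0.078,"z":-0.154,"rx":0,"ry":0,"rz":19}
    - {"claw":0.04,"x":0.067,"y":0.119,"z":-0.154,"rx":0,"ry":0,"rz":26}
    - {"claw":0.04,"x":0.09,"y":0.16,"z":-0.154,"rx":0,"ry":0,"rz":33}
    - {"claw":0.04,"x":0.107,"y":0.19,"z":-0.154,"rx":0,"ry":0,"rz":34}
    - {"claw":0.04,"x":0.113,"y":0.199,"z":-0.154,"rx":0,"ry":0,"rz":34}
    - {"claw":0.04,"x":0.113,"y":0.199,"z":-0.154,"rx":0,"ry":0,"rz":34}

```text
time: 11.5
eef_pos: [0.4831, 0.0423, 0.1673]
eef_rot: [2.912, -1.179, -0.001]
wrist_force: [-0.3, 0.2, -1.8]
opening: 0.0545
grip_force: 64.9
```

Run:
```python
from h import *
s=get_state();print(s["opening"],s["grip_force"],s["wrist_force"],s["moment"])
plan([.4837,.0441,.13],np.radians(-43.9))
```

```text
0.054547571497139916 64.88209962844849 [-0.28339109  0.20881228 -1.81275321] [ 0.03375149  0.01415514 -0.02520091]
t 11.5 at [0.4831 0.0423 0.1673] yaw -0.7691 -> xyz mm [-0.8 -1.7 37.3] rz -0.17 tilt [-0.0004  0.0001]
```

Emit:
jog_arm:
  targets:
    - {"claw":0.04,"x":-0.0005,"y":-0.0015,"z":0.02,"rx":0,"ry":0,"rz":0}
    - {"claw":0.04,"x":-0.0005,"y":-0.0015,"z":0.038,"rx":0,"ry":0,"rz":0}
    - {"claw":0.04,"x":-0.0005,"y":-0.0015,"z":0.038,"rx":0,"ry":0,"rz":0}
    - {"claw":0.04,"x":-0.0005,"y":-0.0015,"z":0.038,"rx":0,"ry":0,"rz":0}

```text
time: 11.9
eef_pos: [0.4835, 0.0456, 0.1299]
eef_rot: [2.914, -1.173, 0.0]
wrist_force: [-0.1, -0.4, -0.6]
opening: 0.0544
grip_force: 64.8
```

Run:
```python
from h import *
import pickle
c=shot("wrist","pics/w10.png");pickle.dump(c,open("w10.pkl","wb"))
d,_=plan([.4837,.0441,.1],np.radians(-43.9));s=get_state()
ringdots(c,s["eef_pos"][:2],s["eef_pos"][2]+.0193)
cx=np.array([.4829,.0437])
for th in (16.2,136.2,-103.8):
    t=np.radians(th);u,v=proj(c,[*(cx+.0373*np.array([np.cos(t),np.sin(t)])),.089]);print("pred",u,v,dots(c,u,v,12,.089,140,90))
```

```text
t 11.95 at [0.484  0.0456 0.1306] yaw -0.7655 -> xyz mm [ 0.8  1.3 30.6] rz 0.04 tilt [0.0014 0.    ]
62 [275.8 241.8] [0.5075 0.052  0.1499] ang 15.3 r 0.0244
48 [369.2 242. ] [0.4769 0.0202 0.1499] ang -105.6 r 0.0264
4 [266.2 294.5] [0.4911 0.0761 0.1499] ang 76.8 r 0.0313
804 [316.3 315.3] [0.4651 0.0665 0.1499] ang 132.1 r 0.0282
38 [322.3 311.4] [0.4646 0.0627 0.1499] ang 138.6 r 0.0258
pred 275.910987466644 195.4954645487092 [(184, array([270.2, 192.5]), array([0.5228038 , 0.05540951, 0.089     ]))]
pred 323.65781219877204 269.9052005700955 []
pred 371.698670135382 195.52848266211845 [(59, array([379.7, 192.6]), array([0.47182966, 0.00224265, 0.089     ])), (24, array([371.7, 195. ]), array([0.47427612, 0.00722974, 0.089     ]))]
```

Emit:
jog_arm:
  targets:
    - {"claw":0.04,"x":0.0008,"y":0.0013,"z":0.005,"rx":0,"ry":0,"rz":0}
    - {"claw":0.04,"x":0.0008,"y":0.0013,"z":0.01,"rx":0,"ry":0,"rz":0}
    - {"claw":0.04,"x":0.0008,"y":0.0013,"z":0.015,"rx":0,"ry":0,"rz":0}
    - {"claw":0.04,"x":0.0008,"y":0.0013,"z":0.02,"rx":0,"ry":0,"rz":0}
    - {"claw":0.04,"x":0.0008,"y":0.0013,"z":0.024,"rx":0,"ry":0,"rz":0}
    - {"claw":0.04,"x":0.0008,"y":0.0013,"z":0.0255,"rx":0,"ry":0,"rz":0}
    - {"claw":0.04,"x":0.0008,"y":0.0013,"z":0.0255,"rx":0,"ry":0,"rz":0}

```text
time: 12.65
eef_pos: [0.4832, 0.0433, 0.1036]
eef_rot: [2.913, -1.175, -0.0]
wrist_force: [-0.4, 0.7, -0.6]
opening: 0.0543
grip_force: 64.8
```

Run:
```python
from h import *
s=get_state();print(s["opening"],s["grip_force"],s["wrist_force"],s["moment"])
plan([.4837,.0441,.1],np.radians(-43.9))
```

```text
0.054326224731008906 64.80489134788513 [-0.35590826  0.70191341 -0.63936535] [-0.00411028 -0.01189315  0.0454417 ]
t 12.65 at [0.4832 0.0433 0.1036] yaw -0.7667 -> xyz mm [-0.2 -0.9  3.6] rz -0.03 tilt [-0.0004 -0.0004]
```

Emit:
jog_arm:
  targets:
    - {"claw":0.04,"x":0,"y":-0.0007,"z":0.0015,"rx":0,"ry":0,"rz":0}
    - {"claw":0.04,"x":0,"y":-0.0007,"z":0.003,"rx":0,"ry":0,"rz":0}
    - {"claw":0.04,"x":0,"y":-0.0007,"z":0.0045,"rx":0,"ry":0,"rz":0}
    - {"claw":0.04,"x":0,"y":-0.0007,"z":0.006,"rx":0,"ry":0,"rz":0}
    - {"claw":0.04,"x":0,"y":-0.0007,"z":0.0075,"rx":0,"ry":0,"rz":0}
    - {"claw":0.04,"x":0,"y":-0.0007,"z":0.0085,"rx":0,"ry":0,"rz":0}
    - {"claw":0.04,"x":0,"y":-0.0007,"z":0.0085,"rx":0,"ry":0,"rz":0}

```text
time: 13.35
eef_pos: [0.4837, 0.0439, 0.0952]
eef_rot: [2.913, -1.175, -0.0]
wrist_force: [0.2, 0.4, -2.2]
opening: 0.0548
grip_force: 64.8
```

Run:
```python
from h import *
s=get_state();print(s["opening"],s["grip_force"],s["wrist_force"],s["moment"])
plan([.4837,.0441,.092],np.radians(-43.9))
```

```text
0.05484260372208373 64.8056173324585 [ 0.16372799  0.3936683  -2.18688455] [-0.04308517  0.02098582 -0.05296872]
t 13.35 at [0.4837 0.0439 0.0952] yaw -0.7667 -> xyz mm [-0.1 -0.1  3.2] rz -0.03 tilt [-0.0003 -0.0002]
```

The pins are through the entries with no force. I'll go on down to the flange.

Emit:
jog_arm:
  targets:
    - {"claw":0.04,"x":0,"y":0,"z":0.0007,"rx":0,"ry":0,"rz":0}
    - {"claw":0.04,"x":0,"y":0,"z":0.0014,"rx":0,"ry":0,"rz":0}
    - {"claw":0.04,"x":0,"y":0,"z":0.0021,"rx":0,"ry":0,"rz":0}
    - {"claw":0.04,"x":0,"y":0,"z":0.0028,"rx":0,"ry":0,"rz":0}
    - {"claw":0.04,"x":0,"y":0,"z":0.0028,"rx":0,"ry":0,"rz":0}

```text
time: 13.85
eef_pos: [0.4837, 0.0439, 0.0925]
eef_rot: [2.913, -1.175, -0.0]
wrist_force: [1.0, 0.1, -1.3]
opening: 0.0545
grip_force: 64.8
```

Run:
```python
from h import *
s=get_state();print(s["opening"],s["grip_force"],s["wrist_force"],s["moment"])
plan([.4837,.0441,.092],np.radians(-43.9))
```

```text
0.05452527249212229 64.80548858642578 [ 0.95587101  0.14060649 -1.27264888] [ 0.01659431 -0.02150946 -0.00490487]
t 13.85 at [0.4837 0.0439 0.0925] yaw -0.7667 -> xyz mm [-0.1 -0.1  0.5] rz -0.03 tilt [-0.0002 -0.0001]
```

Emit:
jog_arm:
  targets:
    - {"claw":0.04,"x":0,"y":0,"z":0.0004,"rx":0,"ry":0,"rz":0}
    - {"claw":0.04,"x":0,"y":0,"z":0.0008,"rx":0,"ry":0,"rz":0}
    - {"claw":0.04,"x":0,"y":0,"z":0.0012,"rx":0,"ry":0,"rz":0}
    - {"claw":0.04,"x":0,"y":0,"z":0.0012,"rx":0,"ry":0,"rz":0}

```text
time: 14.25
eef_pos: [0.4838, 0.0439, 0.0917]
eef_rot: [2.914, -1.175, 0.0]
wrist_force: [-0.8, 0.4, 0.1]
opening: 0.054
grip_force: 65.2
```

Run:
```python
from h import *
s=get_state();print(s["opening"],s["grip_force"],s["wrist_force"],s["moment"])
plan([.4837,.0441,.092],np.radians(-43.9))
```

```text
0.05398749080462751 65.1843523979187 [-0.7814022   0.40409635  0.08552146] [ 0.01393986  0.44854435 -0.00875944]
t 14.25 at [0.4838 0.0439 0.0917] yaw -0.7666 -> xyz mm [-0.2 -0.  -0.3] rz -0.02 tilt [ 0.0003 -0.0001]
```

Contact on the flange is at the expected height, with the ring centre about 4.5 mm above the rim. I'll turn clockwise through the free part.

Emit:
jog_arm:
  targets:
    - {"claw":0.04,"x":0,"y":0,"z":0,"rx":0,"ry":0,"rz":2.5}
    - {"claw":0.04,"x":0,"y":0,"z":0,"rx":0,"ry":0,"rz":5}
    - {"claw":0.04,"x":0,"y":0,"z":0,"rx":0,"ry":0,"rz":7.5}
    - {"claw":0.04,"x":0,"y":0,"z":0,"rx":0,"ry":0,"rz":10}
    - {"claw":0.04,"x":0,"y":0,"z":0,"rx":0,"ry":0,"rz":12.5}
    - {"claw":0.04,"x":0,"y":0,"z":0,"rx":0,"ry":0,"rz":15}
    - {"claw":0.04,"x":0,"y":0,"z":0,"rx":0,"ry":0,"rz":17.5}
    - {"claw":0.04,"x":0,"y":0,"z":0,"rx":0,"ry":0,"rz":20}
    - {"claw":0.04,"x":0,"y":0,"z":0,"rx":0,"ry":0,"rz":20}

```text
time: 15.15
eef_pos: [0.4841, 0.044, 0.0917]
eef_rot: [-2.665, 1.663, -0.001]
wrist_force: [-0.2, 0.1, 1.1]
opening: 0.0545
grip_force: 65.0
```

```bash
cat > m.py <<'E'
from h import *
s=get_state();print(s["opening"].round(4),s["grip_force"].round(1),s["wrist_force"].round(2),s["moment"].round(3),"tau6",s["effort"][5].round(3))
plan([.4837,.0441,.0917],np.radians(-43.9))
E
python3 m.py
```

```text
Traceback (most recent call last):
  File "m.py", line 2, in <module>
    s=get_state();print(s["opening"].round(4),s["grip_force"].round(1),s["wrist_force"].round(2),s["moment"].round(3),"tau6",s["effort"][5].round(3))
                        ^^^^^^^^^^^^^^^^^^
AttributeError: 'float' object has no attribute 'round'
```

```bash
sed -i 's/s\["opening"\].round(4),s\["grip_force"\].round(1)/round(float(s["opening"]),4),round(float(s["grip_force"]),1)/' m.py; python3 m.py
```

```text
0.0545 65.0 [-0.21  0.12  1.12] [ 0.079 -0.106  0.035] tau6 -0.448
t 15.15 at [0.4841 0.044  0.0917] yaw -1.116 -> xyz mm [-0.2  0.3  0. ] rz -20.04 tilt [0.0009 0.0001]
```

Emit:
jog_arm:
  targets:
    - {"claw":0.04,"x":0,"y":0,"z":0,"rx":0,"ry":0,"rz":0.6}
    - {"claw":0.04,"x":0,"y":0,"z":0,"rx":0,"ry":0,"rz":1.2}
    - {"claw":0.04,"x":0,"y":0,"z":0,"rx":0,"ry":0,"rz":1.8}
    - {"claw":0.04,"x":0,"y":0,"z":0,"rx":0,"ry":0,"rz":2.4}
    - {"claw":0.04,"x":0,"y":0,"z":0,"rx":0,"ry":0,"rz":3}
    - {"claw":0.04,"x":0,"y":0,"z":0,"rx":0,"ry":0,"rz":3.6}
    - {"claw":0.04,"x":0,"y":0,"z":0,"rx":0,"ry":0,"rz":4.2}
    - {"claw":0.04,"x":0,"y":0,"z":0,"rx":0,"ry":0,"rz":4.8}
    - {"claw":0.04,"x":0,"y":0,"z":0,"rx":0,"ry":0,"rz":5.4}
    - {"claw":0.04,"x":0,"y":0,"z":0,"rx":0,"ry":0,"rz":5.4}

```text
time: 16.15
eef_pos: [0.4839, 0.0439, 0.0917]
eef_rot: [-2.584, 1.787, -0.001]
wrist_force: [-0.4, 1.4, 4.1]
opening: 0.0549
grip_force: 65.4
```

```bash
python3 m.py
```

```text
0.0549 65.4 [-0.37  1.42  4.13] [ 0.196 -0.127  0.02 ] tau6 -0.128
t 16.15 at [0.4839 0.0439 0.0917] yaw -1.2104 -> xyz mm [-0.3  0.1 -0. ] rz -25.45 tilt [ 0.0004 -0.0001]
```

Emit:
jog_arm:
  targets:
    - {"claw":0.04,"x":0,"y":0,"z":0,"rx":0,"ry":0,"rz":0.6}
    - {"claw":0.04,"x":0,"y":0,"z":0,"rx":0,"ry":0,"rz":1.2}
    - {"claw":0.04,"x":0,"y":0,"z":0,"rx":0,"ry":0,"rz":1.8}
    - {"claw":0.04,"x":0,"y":0,"z":0,"rx":0,"ry":0,"rz":2.4}
    - {"claw":0.04,"x":0,"y":0,"z":0,"rx":0,"ry":0,"rz":3}
    - {"claw":0.04,"x":0,"y":0,"z":0,"rx":0,"ry":0,"rz":3.6}
    - {"claw":0.04,"x":0,"y":0,"z":0,"rx":0,"ry":0,"rz":4.2}
    - {"claw":0.04,"x":0,"y":0,"z":0,"rx":0,"ry":0,"rz":4.8}
    - {"claw":0.04,"x":0,"y":0,"z":0,"rx":0,"ry":0,"rz":5.4}
    - {"claw":0.04,"x":0,"y":0,"z":0,"rx":0,"ry":0,"rz":5.4}

```text
time: 17.15
eef_pos: [0.4839, 0.0438, 0.0917]
eef_rot: [-2.496, 1.908, -0.001]
wrist_force: [-0.4, 0.8, 5.8]
opening: 0.0542
grip_force: 65.6
```

```bash
python3 m.py
```

```text
0.0542 65.6 [-0.44  0.84  5.82] [ 0.015 -0.066  0.092] tau6 -0.136
t 17.15 at [0.4839 0.0438 0.0917] yaw -1.305 -> xyz mm [-0.3  0.1 -0. ] rz -30.87 tilt [ 0.0004 -0.0003]
```

Emit:
jog_arm:
  targets:
    - {"claw":0.04,"x":0,"y":0,"z":0,"rx":0,"ry":0,"rz":0.6}
    - {"claw":0.04,"x":0,"y":0,"z":0,"rx":0,"ry":0,"rz":1.2}
    - {"claw":0.04,"x":0,"y":0,"z":0,"rx":0,"ry":0,"rz":1.8}
    - {"claw":0.04,"x":0,"y":0,"z":0,"rx":0,"ry":0,"rz":2.4}
    - {"claw":0.04,"x":0,"y":0,"z":0,"rx":0,"ry":0,"rz":3}
    - {"claw":0.04,"x":0,"y":0,"z":0,"rx":0,"ry":0,"rz":3.6}
    - {"claw":0.04,"x":0,"y":0,"z":0,"rx":0,"ry":0,"rz":3.6}

```text
time: 17.85
eef_pos: [0.4839, 0.0438, 0.0917]
eef_rot: [2.435, -1.985, 0.001]
wrist_force: [-0.7, 0.6, 4.9]
opening: 0.0547
grip_force: 65.6
```

```bash
python3 m.py
```

```text
0.0547 65.6 [-0.73  0.62  4.9 ] [-0.132 -0.057  0.009] tau6 -0.137
t 17.85 at [0.4839 0.0438 0.0917] yaw -1.3679 -> xyz mm [-0.3  0.1 -0. ] rz -34.47 tilt [ 0.0003 -0.0003]
```

Still free at 0.60 rad, so I'll continue.

Emit:
jog_arm:
  targets:
    - {"claw":0.04,"x":0,"y":0,"z":0,"rx":0,"ry":0,"rz":0.6}
    - {"claw":0.04,"x":0,"y":0,"z":0,"rx":0,"ry":0,"rz":1.2}
    - {"claw":0.04,"x":0,"y":0,"z":0,"rx":0,"ry":0,"rz":1.8}
    - {"claw":0.04,"x":0,"y":0,"z":0,"rx":0,"ry":0,"rz":2.4}
    - {"claw":0.04,"x":0,"y":0,"z":0,"rx":0,"ry":0,"rz":3}
    - {"claw":0.04,"x":0,"y":0,"z":0,"rx":0,"ry":0,"rz":3.6}
    - {"claw":0.04,"x":0,"y":0,"z":0,"rx":0,"ry":0,"rz":4.2}
    - {"claw":0.04,"x":0,"y":0,"z":0,"rx":0,"ry":0,"rz":4.8}
    - {"claw":0.04,"x":0,"y":0,"z":0,"rx":0,"ry":0,"rz":4.8}

```text
time: 18.75
eef_pos: [0.4839, 0.0438, 0.0917]
eef_rot: [2.35, -2.085, 0.001]
wrist_force: [-0.2, 0.7, 5.0]
opening: 0.0546
grip_force: 65.6
```

```bash
python3 m.py
```

```text
0.0546 65.6 [-0.22  0.66  5.01] [-0.119 -0.087  0.065] tau6 -0.149
t 18.75 at [0.4839 0.0438 0.0917] yaw -1.4516 -> xyz mm [-0.3  0.2 -0. ] rz -39.27 tilt [ 0.0003 -0.0003]
```

Emit:
jog_arm:
  targets:
    - {"claw":0.04,"x":0,"y":0,"z":0,"rx":0,"ry":0,"rz":0.6}
    - {"claw":0.04,"x":0,"y":0,"z":0,"rx":0,"ry":0,"rz":1.2}
    - {"claw":0.04,"x":0,"y":0,"z":0,"rx":0,"ry":0,"rz":1.8}
    - {"claw":0.04,"x":0,"y":0,"z":0,"rx":0,"ry":0,"rz":2.4}
    - {"claw":0.04,"x":0,"y":0,"z":0,"rx":0,"ry":0,"rz":3}
    - {"claw":0.04,"x":0,"y":0,"z":0,"rx":0,"ry":0,"rz":3.6}
    - {"claw":0.04,"x":0,"y":0,"z":0,"rx":0,"ry":0,"rz":4.2}
    - {"claw":0.04,"x":0,"y":0,"z":0,"rx":0,"ry":0,"rz":4.8}
    - {"claw":0.04,"x":0,"y":0,"z":0,"rx":0,"ry":0,"rz":4.8}

```text
time: 19.65
eef_pos: [0.4839, 0.0439, 0.0916]
eef_rot: [-2.261, 2.181, -0.001]
wrist_force: [0.1, 0.0, 5.7]
opening: 0.0545
grip_force: 65.6
```

```bash
python3 m.py
```

```text
0.0545 65.6 [0.13 0.01 5.73] [-0.161 -0.157  0.163] tau6 -0.29
t 19.65 at [0.4839 0.0439 0.0916] yaw -1.5351 -> xyz mm [-0.2  0.2 -0.1] rz -44.05 tilt [ 0.0004 -0.0003]
```

Moment starts to climb at 0.77 rad, so I'll use smaller steps.

Emit:
jog_arm:
  targets:
    - {"claw":0.04,"x":0,"y":0,"z":0,"rx":0,"ry":0,"rz":0.5}
    - {"claw":0.04,"x":0,"y":0,"z":0,"rx":0,"ry":0,"rz":1.0}
    - {"claw":0.04,"x":0,"y":0,"z":0,"rx":0,"ry":0,"rz":1.5}
    - {"claw":0.04,"x":0,"y":0,"z":0,"rx":0,"ry":0,"rz":2}
    - {"claw":0.04,"x":0,"y":0,"z":0,"rx":0,"ry":0,"rz":2}
    - {"claw":0.04,"x":0,"y":0,"z":0,"rx":0,"ry":0,"rz":2}

```text
time: 20.25
eef_pos: [0.4839, 0.0439, 0.0916]
eef_rot: [-2.223, 2.22, -0.001]
wrist_force: [0.4, -0.6, 5.0]
opening: 0.0545
grip_force: 65.6
```

```bash
python3 m.py
```

```text
0.0545 65.6 [ 0.43 -0.55  5.  ] [-0.243 -0.209  0.332] tau6 -0.324
t 20.25 at [0.4839 0.0439 0.0916] yaw -1.5697 -> xyz mm [-0.2  0.2 -0.1] rz -46.04 tilt [ 0.0003 -0.0003]
```

Emit:
jog_arm:
  targets:
    - {"claw":0.04,"x":0,"y":0,"z":0,"rx":0,"ry":0,"rz":0.5}
    - {"claw":0.04,"x":0,"y":0,"z":0,"rx":0,"ry":0,"rz":1}
    - {"claw":0.04,"x":0,"y":0,"z":0,"rx":0,"ry":0,"rz":1}
    - {"claw":0.04,"x":0,"y":0,"z":0,"rx":0,"ry":0,"rz":1}

```text
time: 20.65
eef_pos: [0.4839, 0.0439, 0.0916]
eef_rot: [-2.203, 2.24, -0.001]
wrist_force: [1.7, -0.5, 4.3]
opening: 0.0549
grip_force: 65.6
```

```bash
python3 m.py
```

```text
0.0549 65.6 [ 1.75 -0.47  4.28] [-0.282 -0.323  0.393] tau6 -0.372
t 20.65 at [0.4839 0.0439 0.0916] yaw -1.5873 -> xyz mm [-0.2  0.2 -0.1] rz -47.05 tilt [ 0.0004 -0.0003]
```

Emit:
jog_arm:
  targets:
    - {"claw":0.04,"x":0,"y":0,"z":0,"rx":0,"ry":0,"rz":0.5}
    - {"claw":0.04,"x":0,"y":0,"z":0,"rx":0,"ry":0,"rz":0.8}
    - {"claw":0.04,"x":0,"y":0,"z":0,"rx":0,"ry":0,"rz":0.8}
    - {"claw":0.04,"x":0,"y":0,"z":0,"rx":0,"ry":0,"rz":0.8}

```text
time: 21.05
eef_pos: [0.4839, 0.0439, 0.0915]
eef_rot: [-2.187, 2.255, -0.001]
wrist_force: [-0.2, -1.4, 4.7]
opening: 0.0546
grip_force: 65.6
```

```bash
python3 m.py
```

```text
0.0546 65.6 [-0.22 -1.4   4.65] [-0.276 -0.387  0.48 ] tau6 -0.461
t 21.05 at [0.4839 0.0439 0.0915] yaw -1.6012 -> xyz mm [-0.2  0.2 -0.2] rz -47.84 tilt [ 0.0003 -0.0002]
```

Snug at about 0.4–0.45 N m. I'll let go and lift straight up.

Emit:
jog_arm:
  targets:
    - {"claw":0.06,"x":0,"y":0,"z":0,"rx":0,"ry":0,"rz":0.8}
    - {"claw":0.075,"x":0,"y":0,"z":0,"rx":0,"ry":0,"rz":0.8}
    - {"claw":0.085,"x":0,"y":0,"z":0,"rx":0,"ry":0,"rz":0.8}
    - {"claw":0.085,"x":0,"y":0,"z":-0.005,"rx":0,"ry":0,"rz":0.8}
    - {"claw":0.085,"x":0,"y":0,"z":-0.03,"rx":0,"ry":0,"rz":0.8}
    - {"claw":0.085,"x":0,"y":0,"z":-0.08,"rx":0,"ry":0,"rz":0.8}
    - {"claw":0.085,"x":0,"y":0,"z":-0.11,"rx":0,"ry":0,"rz":0.8}
    - {"claw":0.085,"x":0,"y":0,"z":-0.11,"rx":0,"ry":0,"rz":0.8}

```text
time: 21.85
eef_pos: [0.4857, 0.0442, 0.2073]
eef_rot: [-2.166, 2.265, -0.007]
wrist_force: [-0.5, 0.8, 0.2]
opening: 0.0848
grip_force: 0.0
```

Run:
```python
from h import *
s=get_state();print(s["time"],s["opening"],s["eef_pos"],s["wrist_force"],s["moment"])
c=shot("wrist","pics/w11.png");C=np.array([.4830,.0437])
ringdots(c,C,.089+.022);a,st=amber(c);print(a,st,ray(c,*a,.104))
```

```text
21.85 0.08477736197575385 [0.48570053 0.04415101 0.2072879 ] [-0.54697249  0.79759085  0.23633192] [-0.00226618  0.0099393   0.01888453]
253 [325.3 201.4] [0.4831 0.0443 0.111 ] ang 83.2 r 0.0006
14 [300.3 186.5] [0.5043 0.0299 0.111 ] ang -33.0 r 0.0254
15 [350.6 186.1] [0.4606 0.0313 0.111 ] ang -151.0 r 0.0256
21 [292.  193.6] [0.512  0.0359 0.111 ] ang -15.0 r 0.03
3 [353.3 220. ] [0.4586 0.0626 0.111 ] ang 142.1 r 0.0309
71 [322.5 232. ] [0.4868 0.0731 0.111 ] ang 82.7 r 0.0296
18 [326.2 227.5] [0.4832 0.0689 0.111 ] ang 89.4 r 0.0252
[326.48106592 198.19775596] [312 184  30  29 713] [0.481968   0.04327332 0.104     ]
```

The ring is centred and level, it held its angle after release, and nothing is touching. I'll hand it in.

```bash
python3 -c "
from rig import env
print(env.close_job())"
```

```text
the job is handed in; nothing more can be done
None
```

I handed the job in at about 22 s: the amber filter is home in the cell and the black ring is screwed clockwise over it to about 0.45 N m and let go. The final wrist check showed the ring centred and still at its tightened angle. I had no direct reading of the clamping force, and the hand-in returned no verdict.

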